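Turn a drying plaster mould and its board over in the turning trestle

TASK

The plaster mould and the dark board lean together in the turning trestle, mould underneath. Turn the two over together, gently and without letting them come apart or topple, so that they lean on the orange-edged side with the board underneath and the mould on top, its damp grey underside facing up to dry. Leave both lying flat one on the other, square and about in the middle of the trestle as they were, with their lower ends fully home in the groove, and do not disturb the things around.

Things in the scene. Friction and masses are not known exactly. Their poses are not given: they have to be found in the camera images.
- trestle: Wooden trestle fixed to the table: a trough of two plywood panels meeting at a right angle, each sloping 45 degrees. Origin at table height under the groove's middle; x along the groove, z up. The +y panel has a green upper edge, the -y panel an orange one. Panels 150 mm along x, 12 thick, faces 100 mm up the slope (upper edges 101 mm high, 71 mm beside the groove). Open ends. Base 170 x 200 mm.
- groove (a point): Point in the middle of the groove line, where the two panel faces meet: 30 mm above the trestle's origin. A piece is fully home on the orange side when its lower end touches the face of the green-edged panel.
- mould: Loose white plaster block, 120 mm (x, along the groove) x 160 (y, up the slope) x 36 thick (z), 0.4 to 0.65 kg. Origin in the centre of its underside (grey damp patch, four blue dots); z points towards the board. At the start the underside lies on the green-edged panel, the lower (-y) end against the orange-edged one; the upper 60 mm stands out beyond the panel, free all round.
- mould_foot (a point): Centre of the mould's lower end face (its -y end), half way through its thickness.
- board: Loose dark wooden board, 136 mm (x) x 170 (y, up the slope) x 14 thick (z), 0.18 kg, lying on the mould, not fastened (pair 50 mm thick). Origin in the centre of the face on the mould; z points away from the mould. At the start its -y end rests on the orange-edged panel, its +y end stands 10 mm past the mould. On the 45 degree panels friction may or may not hold a piece from sliding home.
- board_foot (a point): Centre of the board's lower end face (its -y end), half way through its thickness. If friction holds the board back under the mould, a push of about 16 N down the slope on its upper end slides it home.
- orange_bowl: Bystander: orange plastic bowl, 230 mm across, 110 mm high, left of the trestle. Origin under its centre.
- blue_bowl: Bystander: blue plastic bowl, 150 mm across, 60 mm high. Origin under its centre.
- slip_jar: Bystander: blue jar with a white cap, 54 mm across, 70 mm high, standing off the far end of the groove. Origin under its centre.
- brush: Bystander: brush 170 mm long, lying across the near end of the trestle. Origin under its middle.
- figure_a: Bystander: flat fired white figure, 90 x 65 x 9 mm, on the dark board at the right. Origin under its centre.
- figure_b: Bystander: another such figure on the dark board at the right.
Mind the look-alikes: they are no part of the job. Several things have the shape of the board; the one meant has the colours described above.

How it is judged:
On the way:
1. half way over: mould and board stand on edge together (angle between mould's own z axis and vertical between 1.35 and 1.85 rad and angle between board's own z axis and vertical between 1.35 and 1.85 rad), for 0.05 s.
At the end, for the whole second after the job is handed in: Both rest on the orange-edged panel, board below, mould on it damp side up: within 6 degrees of the 45 degree slope, square to the groove within 8 degrees, within 40 mm of the trestle's middle, lower ends within 7 mm of the green-edged panel; nothing else disturbed (angle between mould's own z axis and vertical between 2.26 and 2.46 rad and angle between board's own z axis and vertical between 2.26 and 2.46 rad and angle between the x axis of each of mould, board and the x axis of trestle, either way round below 0.15 rad and y of mould in the frame of trestle between -0.033 and -0.009 m and y of board in the frame of trestle between -0.062 and -0.038 m and z of mould_foot in the frame of trestle between 0.0476274 and 0.0576274 m and z of board_foot in the frame of trestle between 0.0299497 and 0.0399497 m and x of mould in the frame of trestle between -0.04 and 0.04 m and x of board in the frame of trestle between -0.04 and 0.04 m and linear speed of each of mould, board below 0.02 m/s); the robot touches nothing.
It fails at once if mould and board came apart: gaped by more than 30 degrees or slid more than 50 mm over each other (angle between the z axis of mould and the z axis of board, either way round above 0.52 rad or distance between mould and board above 0.062 m).
It fails at once if the mould or the board was let fall or flung over (turned faster than 4 rad/s) (angular speed of any of mould, board above 4 rad/s).
It fails at once if a bystander was moved by more than 30 mm (distance of any of orange_bowl, blue_bowl, slip_jar, brush, figure_a, figure_b from where it was at the start of the episode above 0.03 m).
It also fails if it takes over 48 s, if anything falls off the work surface, if the arm or the gripper's body presses on something with over 40 N, if the wrist force passes 120 N, or if a joint passes its speed limit or range.

ROBOT

A 7-joint arm with a two-finger parallel gripper is mounted at the origin on the work surface. World frame = base frame: x ahead of the robot, y to its left, z up, the work surface at z = 0. Lengths are in m, angles in rad, forces in N, time in s.
With the tool pointing down it reaches from about 0.4 to 0.9 m from the base axis. Payload 5.6 kg.
Tool frame: the origin (TCP) lies between the finger pads; the fingertips stand r.finger_overhang ahead of it and the grasp point (between the pads) lies 11 mm behind it (r.finger_overhang is the distance from the TCP to the fingertips, in m); z points along the fingers, y is the line along which they close (so a half turn about z gives the same grasp; the last joint's range is limited). The gripper opens to 92 mm and grips with 3 to 60 N. Pads are 20 mm wide; open, the fingers measure 128 mm over their backs; the gripper's body (75 mm by 189 mm) begins 69 mm behind the grasp point.
Start: joints at [1.176, 0.468, -0.012, 1.603, 0.006, 1.071, -0.056], TCP at [0.224, -0.61, 0.194] pointing down, gripper open.
Joint ranges: [-2.53, 2.53], [-0.31, 2.02], [-1.57, 1.55], [0.28, 2.44], [-1.29, 4.43], [0.15, 1.84], [-2.92, 2.92]. Speed limits (rad/s): [2.57, 2.57, 3.14, 3.14, 3.14, 3.14, 3.14].

INTERFACE

Orientations are given as [roll, pitch, yaw] about the fixed x, y, z axes, in that order (R = Rz(yaw) Ry(pitch) Rx(roll)).
In Python, from workcell import r, viewer, order gives the robot as it stands.
- The arm moves only by the tool step_arm, never from a script. Its argument "targets" is a list of rows, each an object with "hand": the finger opening in cm, from 0 to 9.19; "slide": the shift along the tool's x, y, z in cm, a list of three; "rotation": the turn, a rotation vector about the tool's x, y, z in degrees, a list of three. In form: [{"hand": hand, "slide": [tx, ty, tz], "rotation": [wx, wy, wz]}, ...]. A call has 1 to 10 rows; each row is the pose to reach, as a shift and turn from the pose commanded when the call began, along the tool's axes at that moment; what a row does not reach only later rows make up. A row lasts 1/8 s, in which the tool goes at most 62.5 mm and 10.7 degrees, less where a joint would pass 70% of its speed; a pose out of reach is approached as far as the arm can. A call with a gripper value outside its range is refused whole. The fingers move at their own pace and stop on an object; the grip force is fixed at half the most. Time passes only in rows, so rows that repeat a pose let the fingers close. It gives the time, the measured TCP pose, the force, the opening and the grip force at its end, in the units of the state.
- r.read_state(): the state, without advancing time (a new reading comes with each control period).
- viewer.capture(name): name is "scene" or "top"; returns (picture, depth): 400x640x3 uint8, blue, green, red; 400x640 float32, m along the optical axis (not along the pixel's ray), 0 where there is no reading.
- viewer.camera_model(name): a dict with "intrinsics" (3x3 intrinsics, pixels), "position" and "attitude" of the camera in the world. Camera axes: x right, y down, z forward; pixel columns grow to the right and rows downward; lengths in m; the calibration is good to about 2 mm. A picture is of the moment at which its call begins. camera_model takes no time and is no camera call.
- order.finish_job(): hands the job in; it is judged then, once.
The state is a dict: "time": time; "q": joint angles; "joint_velocities": joint speeds; "joint_torque": joint torques, N m; "ee_pos": TCP position; "eef_rot": TCP orientation; "wrist_force": force on the tool from outside, world axes, zero at the start; "wrist_torque": the same for the moment, N m; "grip_width": opening from 0.0 (shut) to 1.0 (fully open); "grasp_force": force on a finger pad.
Only numpy, scipy, OpenCV 4.12 (cv2) and the standard library are available. Lean on these libraries where they do the work, as an engineer would, in place of code of your own. Each camera call takes 0.05 s, during which the arm holds its last target. There are 200 camera calls.

## Working session

There is one attempt and no reset: what is moved stays moved. The work goes in short steps, Python scripts to look and compute and a tool call to move; the robot and the scene stay as the last step left them, time stands still between calls to the robot, and variables do not carry over. Pictures are saved under pics/ and viewed, at most 10 in all, crops included, and the job is handed in when it is done.

Besides the shell and the picture viewer there is one more tool, called after "Emit:" as a command line: name --argument value ..., lists and objects as JSON in quotes. step_arm: Moves the arm, as the interface text tells. Its arguments: {"type":"object","properties":{"targets":{"type":"array"}},"required":["targets"]}

```bash
mkdir -p pics; ls; python3 - <<'E'
from workcell import r, viewer, order
import cv2,numpy as np
for n in("scene","top"):
    p,d=viewer.capture(n); cv2.imwrite(f"pics/{n}0.png",p); np.save(f"{n}0.npy",d)
    print(viewer.camera_model(n))
print(r.read_state(), r.finger_overhang)
E
```

```text
pics
{'intrinsics': array([[481.02514847,   0.        , 318.61895007],
       [  0.        , 481.02514847, 201.38609547],
       [  0.        ,   0.        ,   1.        ]]), 'position': array([1.48104794, 0.91913262, 1.38739969]), 'attitude': array([-2.35621965,  0.01441741,  2.36870882])}
{'intrinsics': array([[465.33029228,   0.        , 331.24589772],
       [  0.        , 465.33029228, 208.20222002],
       [  0.        ,   0.        ,   1.        ]]), 'position': array([ 0.49265936, -0.02343049,  1.58134031]), 'attitude': array([-3.07689975, -0.00447912, -1.5825466 ])}
{'time': 0.1, 'q': array([ 1.17599913,  0.46827787, -0.01162193,  1.60351762,  0.00601902,
        1.07139172, -0.05630052]), 'joint_velocities': array([ 1.04076773e-04, -2.19673581e-03, -2.98227550e-04, -2.37360002e-03,
        1.19753492e-03, -3.15582675e-04, -8.59349090e-05]), 'joint_torque': array([ 8.36434756e-04, -5.21641660e+01, -1.22934388e-02, -2.44362348e+01,
       -5.67305856e-02,  1.40208984e-02,  3.65490814e-05]), 'ee_pos': array([ 0.22373192, -0.60969723,  0.19284869]), 'eef_rot': array([-3.14003722e+00,  1.21645245e-04,  3.51758429e-01]), 'wrist_force': array([0.16459295, 0.0013564 , 0.23052296]), 'wrist_torque': array([ 0.0139568 , -0.01567664,  0.03876479]), 'grasp_force': 0.0, 'grip_width': 0.9953967268688562} 0.008
```

View pics/scene0.png

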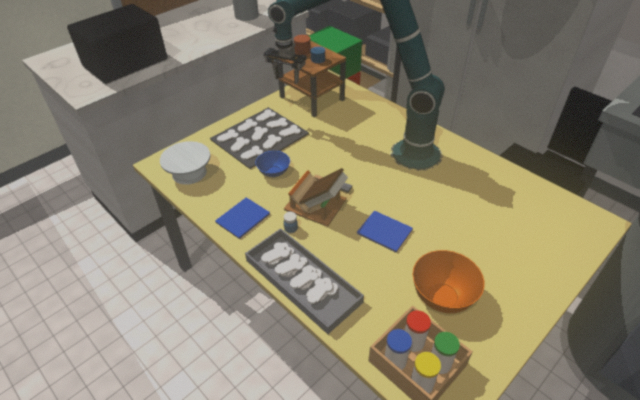

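View pics/top0.png

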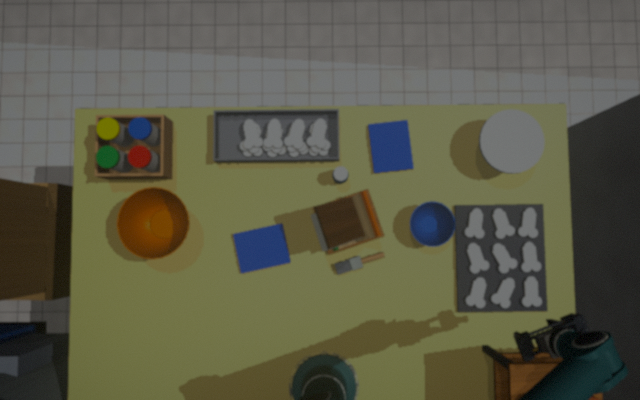

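The top view shows the trestle at about (348,222) with its orange edge at (372,213). The dark board is at (342,222), leaning up to the left. The slip jar is at (340,174), the brush at (358,262), the blue bowl at (432,223), and a blue slab at (262,248).

```bash
cat > h.py <<'E'
import cv2,numpy as np
from scipy.spatial.transform import Rotation as R
from workcell import r, viewer, order
def cloud(n):
    p,d=viewer.capture(n); m=viewer.camera_model(n); K=m["intrinsics"]
    v,u=np.mgrid[:400,:640]
    c=np.dstack([(u-K[0,2])/K[0,0]*d,(v-K[1,2])/K[1,1]*d,d])
    return p,d,c@R.from_euler('xyz',m["attitude"]).as_matrix().T+m["position"]
E
python3 - <<'E'
from h import *
for n,(x0,y0,x1,y1) in dict(top=(300,160,400,280),scene=(260,150,380,240)).items():
    p,d,c=cloud(n); np.savez(n+"1.npz",p=p,c=c)
    s=5 if n=="top" else 6
    cv2.imwrite(f"pics/{n}1.png",cv2.convertScaleAbs(cv2.resize(p[y0:y1,x0:x1],None,fx=s,fy=s,interpolation=cv2.INTER_CUBIC),alpha=1.5))
    if n=="top":
        for uv in [(372,213),(342,222),(320,210),(325,245),(355,225),(340,174),(358,262),(432,223),(262,248),(300,300)]: print(uv,c[uv[1],uv[0]].round(3))
        # board by plane: z high
        m=(c[...,2]>.06); m[:, :300]=0; m[:,400:]=0; m[:180]=0; m[255:]=0
        P=c[m]; 
        best=None; rng=np.random.default_rng(0)
        for _ in range(500):
            a=P[rng.choice(len(P),3,False)]; nn=np.cross(a[1]-a[0],a[2]-a[0]); nn/=np.linalg.norm(nn)+1e-12
            k=abs((P-a[0])@nn)<.004
            if best is None or k.sum()>best.sum(): best=k
        Q=P[best]; ce=Q.mean(0); nn=np.linalg.svd(Q-ce)[2][2]; nn*=np.sign(nn[2])
        print(len(P),len(Q),ce,nn,np.degrees(np.arccos(nn[2])),np.arctan2(nn[1],nn[0]))
        ex=np.cross([0,0,1],nn);ex/=np.linalg.norm(ex);ey=np.cross(nn,ex)
        u=np.c_[(Q-ce)@ex,(Q-ce)@ey].astype(np.float32); print(ex,ey,np.percentile(u,[1,50,99],axis=0),cv2.minAreaRect(u))
E
```

```text
(372, 213) [ 0.572 -0.162  0.093]
(342, 222) [ 0.543 -0.064  0.128]
(320, 210) [0.579 0.003 0.176]
(325, 245) [ 0.473 -0.011  0.159]
(355, 225) [ 0.534 -0.107  0.09 ]
(340, 174) [ 0.703 -0.061  0.067]
(358, 262) [ 0.413 -0.119  0.02 ]
(432, 223) [ 0.541 -0.373  0.004]
(262, 248) [0.463 0.202 0.015]
(300, 300) [0.288 0.077 0.004]
2745 2745 [ 0.54384606 -0.0722485   0.1408885 ] [0.95017876 0.31099638 0.02101368] 88.79591621531986 0.31631349455814073
[-0.31106507  0.95038862  0.        ] [-0.01997116 -0.00653662  0.99977919] [[-0.09463821 -0.07691077]
 [ 0.00286904 -0.0240614 ]
 [ 0.09247217  1.44083691]] ((0.0734652653336525, 0.6724497675895691), (1.5257163047790527, 0.18536719679832458), 83.9039077758789)
```

View pics/top1.png

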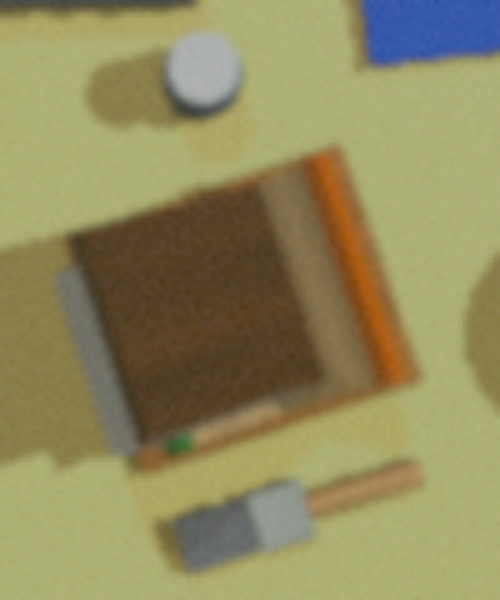

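View pics/scene1.png

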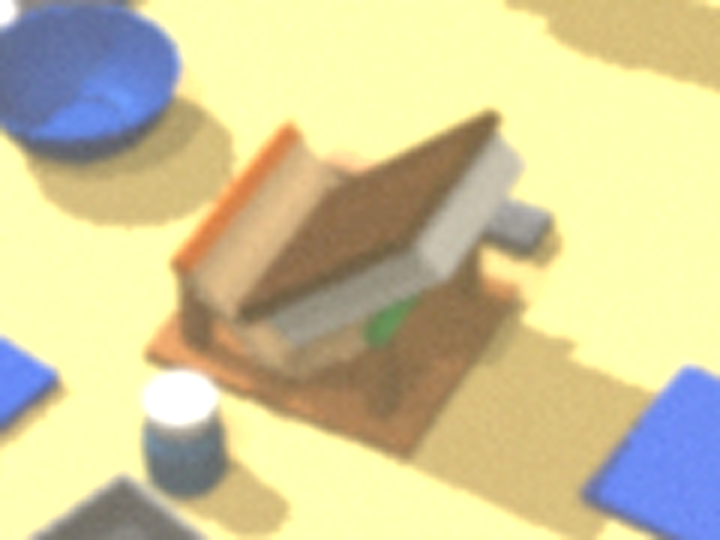

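The close-ups show the board on top of the mould, with its face sloping up to the left. The mould's grey end shows at crop (95,360), the orange edge runs (325,150)→(400,380), and the jar and brush stand clear of the ends. Next I'll fit the board plane and its frame.

```bash
cat > fit.py <<'E'
from h import *
f=np.load("top1.npz"); p,c=f["p"].astype(int),f["c"]
def plane(P,t=.004):
    best=None; rng=np.random.default_rng(0)
    for _ in range(500):
        a=P[rng.choice(len(P),3,False)]; nn=np.cross(a[1]-a[0],a[2]-a[0]); nn/=np.linalg.norm(nn)+1e-12
        k=abs((P-a[0])@nn)<t
        if best is None or k.sum()>best.sum(): best=k
    Q=P[best]; ce=Q.mean(0); nn=np.linalg.svd(Q-ce)[2][2]; return Q,ce,nn*np.sign(nn[2])
b,g,rr=p[...,0],p[...,1],p[...,2]
v,u=np.mgrid[:400,:640]; box=(u>300)&(u<395)&(v>180)&(v<258)&(c[...,2]<.25)&(c[...,2]>.05)
m=box&(rr<110)&(rr>b+10)
Q,ce,nn=plane(c[m]); 
print(len(Q),ce.round(4),nn.round(3),np.degrees(np.arccos(nn[2])),"tilt; yaw",np.degrees(np.arctan2(nn[1],nn[0]))+90)
ex=np.cross(nn,[0,0,1]); ex=-ex/np.linalg.norm(ex); ex*=np.sign(ex[0]); ey=np.cross(nn,ex)
q=np.c_[(Q-ce)@ex,(Q-ce)@ey].astype(np.float32); print(ex,ey,np.percentile(q,[1,99],axis=0).round(3)); mr=cv2.minAreaRect(q); print(mr)
cen=ce+ex*mr[0][0]+ey*mr[0][1]; print("outer face centre",cen)
m=box&(rr>120)&(rr>b+70)&(u>360)&(c[...,2]>.08)
P=c[m]; print("orange edge",len(P),P.mean(0)); d=np.linalg.svd(P-P.mean(0))[2][0]; print(np.degrees(np.arctan2(d[1],d[0])), np.ptp((P-P.mean(0))@d), ((P-P.mean(0))@d).min())
E
python3 fit.py
```

```text
1586 [ 0.5437 -0.0618  0.1276] [ 0.214 -0.673  0.708] 44.93884577370036 tilt; yaw 17.67685284906247
[ 0.95278423  0.30364817 -0.        ] [-0.21494073  0.6744389   0.70635165] [[-0.066 -0.09 ]
 [ 0.068  0.083]]
((-0.004337765276432037, -0.004760481417179108), (0.14867421984672546, 0.18067778646945953), 0.6660611629486084)
outer face centre [ 0.54056281 -0.06633288  0.12428158]
orange edge 0 [nan nan nan]fit.py:19: RuntimeWarning: Mean of empty slice.
  P=c[m]; print("orange edge",len(P),P.mean(0)); d=np.linalg.svd(P-P.mean(0))[2][0]; print(np.degrees(np.arctan2(d[1],d[0])), np.ptp((P-P.mean(0))@d), ((P-P.mean(0))@d).min())
  ret = um.true_divide(
Traceback (most recent call last):
  File "fit.py", line 19, in <module>
    P=c[m]; print("orange edge",len(P),P.mean(0)); d=np.linalg.svd(P-P.mean(0))[2][0]; print(np.degrees(np.arctan2(d[1],d[0])), np.ptp((P-P.mean(0))@d), ((P-P.mean(0))@d).min())
                                                                                                                                ~~~~~~^^^^^^^^^^^^^^^^^
ValueError: zero-size array to reduction operation maximum which has no identity
```

Sizes and heights agree with the task: tilt 44.9°, about 134×173 mm, outer face centre at z 0.125 against an expected 0.1255. Now a helper to turn waypoints into move numbers.

```bash
cat >> h.py <<'E'
YAW=np.radians(17.7); ORG=np.array([.5531,-.0875,.0297])   # groove point
T=R.from_euler('z',YAW).as_matrix()
def pose(s,n,th,dx=0,off=(0,0)):
    """tool in the pair's plane: th=pair tilt angle from +y (45 start, 135 end); s up the slope, n across (normal), from groove"""
    a=np.radians(th); ey=T@[0,np.cos(a),np.sin(a)]; nn=T@[0,-np.sin(a),np.cos(a)]
    ex=T@[1,0,0]; z=-ey
    return ORG+s*ey+n*nn+dx*ex+T@[0,off[0],off[1]], np.c_[ex,np.cross(z,ex),z]
def rel(*targets, base=None):
    st=r.read_state(); p0,R0=(st["ee_pos"],R.from_euler('xyz',st["eef_rot"])) if base is None else (base[0],R.from_matrix(base[1]))
    print("now",st["time"],st["ee_pos"].round(4),"q",st["q"].round(2))
    for p,M in targets:
        print((R0.inv().apply(p-p0)*100).round(2).tolist(), np.degrees((R0.inv()*R.from_matrix(M)).as_rotvec()).round(1).tolist())
E
python3 - <<'E'
from h import *
M=pose(0,0,90)[1]
rel(([.224,-.61,.40],M),([.45,-.40,.42],M),([.52,-.1,.42],M),(pose(.30,.025,60)[0],pose(0,0,60)[1]),pose(.22,.025,45),pose(.118,.025,45))
E
```

```text
now 0.2 [ 0.2238 -0.6099  0.1931] q [ 1.18  0.47 -0.01  1.6   0.01  1.07 -0.06]
[0.01, -0.0, -20.69] [-0.1, 0.0, 2.5]
[28.46, -11.94, -22.68] [-0.1, 0.0, 2.5]
[45.37, -37.69, -22.65] [-0.1, 0.0, 2.5]
[49.46, -50.53, -10.84] [-30.1, -0.6, 2.4]
[49.5, -51.48, -0.93] [-45.1, -1.0, 2.3]
[49.19, -44.26, 6.27] [-45.1, -1.0, 2.3]
```

Emit:
step_arm --targets '[{"hand": 9.19,"slide": [0,0,-6],"rotation": [0,0,0]},{"hand": 9.19,"slide": [0,0,-12],"rotation": [0,0,0]},{"hand": 9.19,"slide": [0,0,-18],"rotation": [0,0,0]},{"hand": 9.19,"slide": [5,-2,-22.7],"rotation": [0,0,0]},{"hand": 9.19,"slide": [11,-4,-22.7],"rotation": [0,0,1]},{"hand": 9.19,"slide": [17,-7,-22.7],"rotation": [0,0,2]},{"hand": 9.19,"slide": [23,-9.5,-22.7],"rotation": [0,0,2.5]},{"hand": 9.19,"slide": [28.5,-12,-22.7],"rotation": [0,0,2.5]},{"hand": 9.19,"slide": [31.5,-17,-22.7],"rotation": [0,0,2.5]},{"hand": 9.19,"slide": [34.5,-22,-22.7],"rotation": [0,0,2.5]}]'

```text
time: 1.45
ee_pos: [0.4723, -0.2848, 0.42]
eef_rot: [-3.141, 0.0, 0.309]
wrist_force: [0.3, -0.1, -0.2]
grip_width: 1.003
grasp_force: 0.0
```

```bash
python3 - <<'E'
from h import *
M=pose(0,0,90)[1]
rel(([.52,-.1,.42],M),(pose(.32,.025,60)[0],pose(0,0,60)[1]),pose(.22,.025,45))
E
```

```text
now 1.45 [ 0.4723 -0.2848  0.42  ] q [ 0.67  0.17 -0.22  1.51  0.04  1.47 -0.81]
[10.16, -16.16, 0.01] [-0.0, 0.0, -0.0]
[13.7, -30.17, 10.09] [-30.0, 0.0, 0.0]
[13.7, -30.11, 21.73] [-45.0, 0.0, 0.0]
```

Emit:
step_arm --targets '[{"hand": 9.19,"slide": [4,-6,0],"rotation": [0,0,0]},{"hand": 9.19,"slide": [8,-11,0],"rotation": [-5,0,0]},{"hand": 9.19,"slide": [11,-17,1],"rotation": [-12,0,0]},{"hand": 9.19,"slide": [13,-22,3],"rotation": [-18,0,0]},{"hand": 9.19,"slide": [13.7,-27,6],"rotation": [-24,0,0]},{"hand": 9.19,"slide": [13.7,-30.2,10],"rotation": [-30,0,0]},{"hand": 9.19,"slide": [13.7,-30.5,14],"rotation": [-36,0,0]},{"hand": 9.19,"slide": [13.7,-30.4,18],"rotation": [-42,0,0]},{"hand": 9.19,"slide": [13.7,-30.1,21.7],"rotation": [-45,0,0]},{"hand": 9.19,"slide": [13.7,-30.1,21.7],"rotation": [-45,0,0]}]'

```text
time: 2.7
ee_pos: [0.5091, 0.0412, 0.2007]
eef_rot: [2.356, 0.008, 0.31]
wrist_force: [-0.1, -0.8, 1.0]
grip_width: 1.002
grasp_force: 0.0
```

```bash
python3 - <<'E'
from h import *
rel(pose(.22,.025,45),pose(.118,.025,45))
for n,(x0,y0,x1,y1) in dict(scene=(240,110,400,240)).items():
    p,d,c=cloud(n)
    cv2.imwrite("pics/s2.png",cv2.convertScaleAbs(cv2.resize(p[y0:y1,x0:x1],None,fx=4,fy=4,interpolation=cv2.INTER_CUBIC),alpha=1.3))
E
```

```text
now 2.7 [0.5091 0.0412 0.2007] q [-0.19  0.44 -0.54  1.98  0.95  1.37 -2.48]
[0.28, 0.03, -0.3] [-0.0, 0.3, 0.4]
[0.33, 0.03, 9.9] [-0.0, 0.3, 0.4]
```

View pics/s2.png

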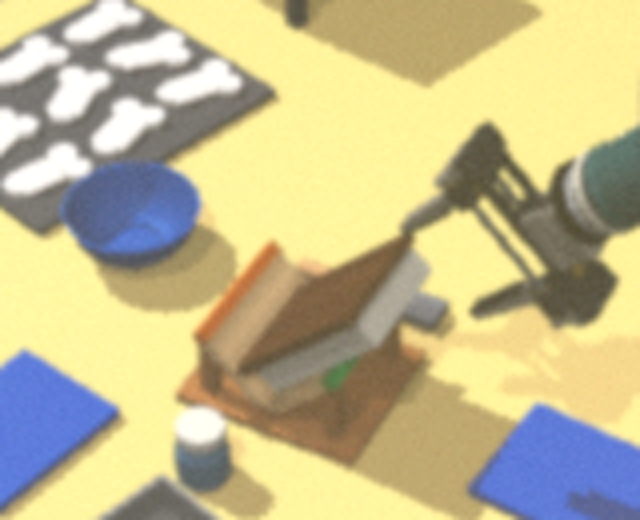

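The scene crop shows the two fingers straddling the pair, one above the board at (420,220) and one below the mould's end at (490,300), both clear. Advance and close.

Emit:
step_arm --targets '[{"hand": 9.19,"slide": [0.3,0,2],"rotation": [0,0.3,0.4]},{"hand": 9.19,"slide": [0.3,0,4.5],"rotation": [0,0.3,0.4]},{"hand": 9.19,"slide": [0.3,0,7],"rotation": [0,0.3,0.4]},{"hand": 9.19,"slide": [0.3,0,9],"rotation": [0,0.3,0.4]},{"hand": 9.19,"slide": [0.3,0,9.9],"rotation": [0,0.3,0.4]},{"hand": 9.19,"slide": [0.3,0,9.9],"rotation": [0,0.3,0.4]},{"hand": 7,"slide": [0.3,0,9.9],"rotation": [0,0.3,0.4]},{"hand": 6,"slide": [0.3,0,9.9],"rotation": [0,0.3,0.4]},{"hand": 5.5,"slide": [0.3,0,9.9],"rotation": [0,0.3,0.4]},{"hand": 5.3,"slide": [0.3,0,9.9],"rotation": [0,0.3,0.4]}]'

```text
time: 4.0
ee_pos: [0.535, -0.0241, 0.1337]
eef_rot: [2.357, -0.009, 0.307]
wrist_force: [-1.3, 2.6, -0.7]
grip_width: 0.59
grasp_force: 1.5
```

Emit:
step_arm --targets '[{"hand": 5.0,"slide": [0,0,0],"rotation": [0,0,0]},{"hand": 4.7,"slide": [0,0,0],"rotation": [0,0,0]},{"hand": 4.0,"slide": [0,0,0],"rotation": [0,0,0]},{"hand": 3.0,"slide": [0,0,0],"rotation": [0,0,0]},{"hand": 3.0,"slide": [0,0,0],"rotation": [0,0,0]}]'

```text
time: 4.62
ee_pos: [0.5347, -0.0232, 0.133]
eef_rot: [2.359, -0.009, 0.308]
wrist_force: [-2.1, 5.3, -2.9]
grip_width: 0.54
grasp_force: 30.0
```

```bash
python3 - <<'E'
from h import *
p,d,c=cloud("top"); np.savez("top1.npz",p=p,c=c)
rel(pose(.118,.025,45),pose(.158,.025,45))
st=r.read_state(); print(st["grasp_force"],st["wrist_force"],st["wrist_torque"])
E
python3 fit.py 2>/dev/null|head -5
```

```text
now 4.675 [ 0.5347 -0.0232  0.133 ] q [-0.12  0.52 -0.47  2.04  1.09  1.22 -2.55]
[-0.21, -0.08, 0.23] [-0.1, -0.3, -0.4]
[-0.18, -0.09, -3.77] [-0.1, -0.3, -0.4]
29.979444444179535 [-1.66593593  5.44098892 -2.15487951] [2.08691133 0.85403909 0.1107668 ]
1496 [ 0.5454 -0.0633  0.1265] [ 0.221 -0.677  0.702] 45.38775011635297 tilt; yaw 18.06454580165834
[ 0.95070779  0.3100882  -0.        ] [-0.21777658  0.66768709  0.71187591] [[-0.067 -0.088]
 [ 0.067  0.086]]
((-0.0057726576924324036, 0.042632415890693665), (0.14845936000347137, 0.2675781846046448), 0.34237855672836304)
outer face centre [ 0.53061905 -0.03659469  0.15687526]
```

Grip is firm: 30 N, opening 49.7 mm, pair unmoved. I'll compute the arc next: lift 3 cm up the slope, rotate about the pair's foot kept above the groove, then set down mirrored.

```bash
cat >> h.py <<'E'
SG,NG,DX=.1203,.0258,.002
def arc(th,My,Mz):
    a=np.radians(th); nn=np.array([-np.sin(a),np.cos(a)]); o=np.array([My,Mz])-.025*nn
    return pose(SG,NG,th,DX,o)
E
python3 - <<'E'
from h import *
st=r.read_state(); b=(st["ee_pos"],R.from_euler('xyz',st["eef_rot"]).as_matrix())
rel(*[arc(45,-.0177+l*.7071,.0177+l*.7071) for l in (0,.03)],arc(50,.004,.045),arc(60,.003,.050),arc(70,.0,.055))
E
```

```text
now 4.675 [ 0.5347 -0.0232  0.133 ] q [-0.12  0.52 -0.47  2.04  1.09  1.22 -2.55]
[-0.0, 0.0, -0.0] [-0.1, -0.3, -0.4]
[0.01, -0.01, -3.0] [-0.1, -0.3, -0.4]
[0.03, 1.44, -3.42] [4.9, -0.3, -0.4]
[0.04, 3.93, -3.33] [14.9, -0.4, -0.3]
[0.05, 6.46, -2.74] [24.9, -0.4, -0.3]
```

Emit:
step_arm --targets '[{"hand": 3,"slide": [0,0.1,-0.5],"rotation": [0,0,0]},{"hand": 3,"slide": [0,0.2,-1.2],"rotation": [0,0,0]},{"hand": 3,"slide": [0,0.2,-2.0],"rotation": [0,0,0]},{"hand": 3,"slide": [0,0.2,-2.6],"rotation": [0,0,0]},{"hand": 3,"slide": [0,0.2,-3.0],"rotation": [0,0,0]},{"hand": 3,"slide": [0,0.6,-3.3],"rotation": [1,0,0]},{"hand": 3,"slide": [0,1.4,-3.5],"rotation": [4,0,0]},{"hand": 3,"slide": [0,1.6,-3.5],"rotation": [5,0,0]},{"hand": 3,"slide": [0,1.6,-3.5],"rotation": [5,0,0]}]'

```text
time: 5.8
ee_pos: [0.5305, -0.0127, 0.1701]
eef_rot: [2.443, -0.009, 0.305]
wrist_force: [-0.1, -0.4, -7.3]
grip_width: 0.542
grasp_force: 29.9
```

```bash
python3 - <<'E'
from h import *
p,d,c=cloud("scene")
cv2.imwrite("pics/s3.png",cv2.convertScaleAbs(cv2.resize(p[110:240,240:400],None,fx=4,fy=4,interpolation=cv2.INTER_CUBIC),alpha=1.3))
rel(arc(50,.004,.045),*[arc(t,.003,.055) for t in (60,70,80,90)],*[arc(t,0,.055) for t in (100,110,120,130)])
print(r.read_state()["grasp_force"],r.read_state()["wrist_force"])
E
```

```text
now 5.85 [ 0.5303 -0.0122  0.1697] q [-0.06  0.43 -0.51  2.02  0.98  1.2  -2.41]
[0.08, -0.3, 0.04] [0.0, -0.3, -0.4]
[0.1, 2.5, -0.46] [10.0, -0.3, -0.4]
[0.12, 4.52, 0.1] [20.0, -0.3, -0.4]
[0.13, 6.42, 1.0] [30.0, -0.4, -0.4]
[0.13, 8.13, 2.21] [40.0, -0.4, -0.3]
[0.14, 9.83, 3.9] [50.0, -0.4, -0.3]
[0.14, 11.02, 5.62] [60.0, -0.5, -0.3]
[0.14, 11.89, 7.53] [70.0, -0.5, -0.2]
[0.13, 12.42, 9.56] [80.0, -0.5, -0.2]
29.940623939037323 [ 3.37940451e-01 -6.75290082e-03 -7.03565414e+00]
```

View pics/s3.png

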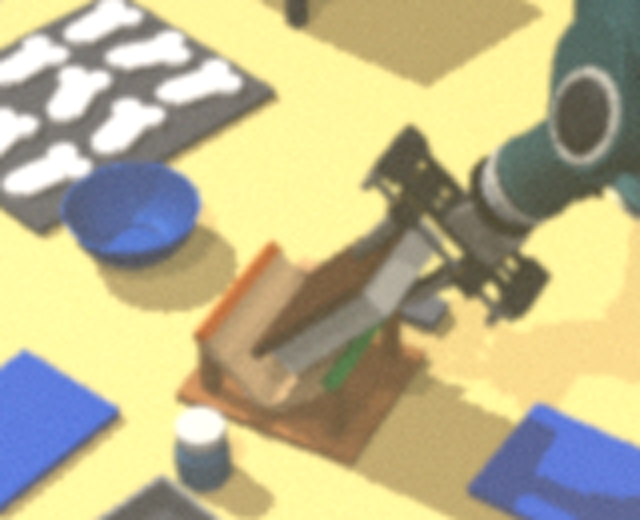

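The pair is held and lifted square, its foot near (270,365) clear of the trough, and it weighs about 7 N. Now turn, 5° per row.

Emit:
step_arm --targets '[{"hand": 3,"slide": [0,1.2,-0.4],"rotation": [4,0,0]},{"hand": 3,"slide": [0,2.5,-0.5],"rotation": [10,0,0]},{"hand": 3,"slide": [0,3.5,-0.2],"rotation": [15,0,0]},{"hand": 3,"slide": [0,4.5,0.1],"rotation": [20,0,0]},{"hand": 3,"slide": [0,5.5,0.5],"rotation": [25,0,0]},{"hand": 3,"slide": [0,6.4,1.0],"rotation": [30,0,0]},{"hand": 3,"slide": [0,7.3,1.6],"rotation": [35,0,0]},{"hand": 3,"slide": [0,8.2,2.2],"rotation": [40,0,0]},{"hand": 3,"slide": [0,8.2,2.2],"rotation": [40,0,0]}]'

```text
time: 6.98
ee_pos: [0.5523, -0.0895, 0.2041]
eef_rot: [3.14, -0.003, 0.302]
wrist_force: [0.2, 0.0, -7.5]
grip_width: 0.544
grasp_force: 30.0
```

```bash
python3 - <<'E'
from h import *
rel(arc(90,0,.055),*[arc(t,0,.055) for t in (100,110,120,130,135)],*[arc(135,.0177-.7071*l+.7071*g,.0177+.7071*l+.7071*g) for l,g in ((.03,.004),(.01,.003),(.0,.001))])
print(r.read_state()["grasp_force"],r.read_state()["wrist_force"])
E
```

```text
now 6.975 [ 0.5523 -0.0895  0.2041] q [ 0.59  0.38 -0.61  1.79  0.25  1.05 -1.38]
[0.34, -0.09, -0.09] [0.1, -0.2, -0.4]
[0.35, 2.0, 0.11] [10.1, -0.2, -0.4]
[0.36, 4.02, 0.67] [20.1, -0.3, -0.3]
[0.37, 5.91, 1.57] [30.1, -0.3, -0.3]
[0.38, 7.62, 2.79] [40.1, -0.3, -0.3]
[0.38, 8.39, 3.5] [45.1, -0.3, -0.3]
[0.38, 8.46, 4.83] [45.1, -0.3, -0.3]
[0.36, 7.11, 6.31] [45.1, -0.3, -0.3]
[0.36, 6.55, 7.16] [45.1, -0.3, -0.3]
29.95950758457184 [ 0.24172634  0.0377857  -7.49133165]
```

Emit:
step_arm --targets '[{"hand": 3,"slide": [0.1,1.0,0.0],"rotation": [5,0,0]},{"hand": 3,"slide": [0.2,2.0,0.1],"rotation": [10,0,0]},{"hand": 3,"slide": [0.3,3.0,0.3],"rotation": [15,0,0]},{"hand": 3,"slide": [0.4,4.0,0.7],"rotation": [20,-0.2,-0.3]},{"hand": 3,"slide": [0.4,5.0,1.1],"rotation": [25,-0.3,-0.3]},{"hand": 3,"slide": [0.4,5.9,1.6],"rotation": [30,-0.3,-0.3]},{"hand": 3,"slide": [0.4,6.8,2.1],"rotation": [35,-0.3,-0.3]},{"hand": 3,"slide": [0.4,7.6,2.8],"rotation": [40,-0.3,-0.3]},{"hand": 3,"slide": [0.4,8.4,3.5],"rotation": [45,-0.3,-0.3]},{"hand": 3,"slide": [0.4,8.4,3.5],"rotation": [45,-0.3,-0.3]}]'

```text
time: 8.22
ee_pos: [0.5815, -0.1663, 0.1658]
eef_rot: [-2.358, 0.001, 0.313]
wrist_force: [-1.0, -0.6, -8.0]
grip_width: 0.54
grasp_force: 30.0
```

```bash
python3 - <<'E'
from h import *
p,d,c=cloud("scene")
cv2.imwrite("pics/s4.png",cv2.convertScaleAbs(cv2.resize(p[110:240,240:400],None,fx=4,fy=4,interpolation=cv2.INTER_CUBIC),alpha=1.3))
rel(*[arc(135,.0177-.7071*l+.7071*g,.0177+.7071*l+.7071*g) for l,g in ((.03,.004),(.01,.003),(.0,.001))])
print(r.read_state()["grasp_force"],r.read_state()["wrist_force"])
E
```

```text
now 8.275 [ 0.5821 -0.1644  0.1682] q [ 0.87  0.9  -0.66  1.31 -0.12  1.54 -0.93]
[-0.23, 1.17, 0.57] [0.1, 0.2, 0.3]
[-0.23, 1.26, 2.57] [0.1, 0.2, 0.3]
[-0.23, 1.46, 3.57] [0.1, 0.2, 0.3]
29.9878790974617 [ 1.31179104  0.33469273 -6.82022805]
```

View pics/s4.png

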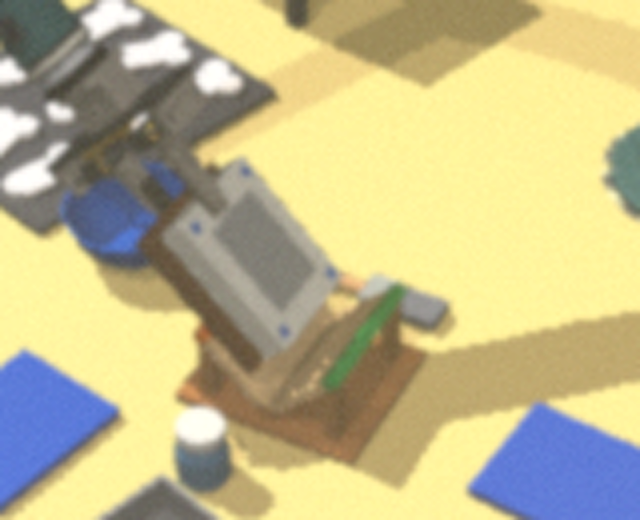

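The picture shows the pair turned over, damp patch with four blue dots facing up, foot near (270,370) above the groove. Move close and measure the underside plane.

Emit:
step_arm --targets '[{"hand": 3,"slide": [-0.2,0.4,0.4],"rotation": [0,0,0]},{"hand": 3,"slide": [-0.2,0.8,0.9],"rotation": [0,0.2,0.3]},{"hand": 3,"slide": [-0.2,1.0,1.5],"rotation": [0,0.2,0.3]},{"hand": 3,"slide": [-0.2,1.0,1.5],"rotation": [0,0.2,0.3]},{"hand": 3,"slide": [-0.2,1.0,1.5],"rotation": [0,0.2,0.3]}]'

```text
time: 8.9
ee_pos: [0.5802, -0.1613, 0.1531]
eef_rot: [-2.357, -0.005, 0.307]
wrist_force: [0.2, -0.5, -7.9]
grip_width: 0.543
grasp_force: 30.0
```

```bash
cat > fit2.py <<'E'
from h import *
from fit_plane import plane
p,d,c=cloud("top")
q=(c-ORG)@T           # trestle axes from groove
m=(abs(q[...,0])<.05)&(q[...,1]>-.10)&(q[...,1]<.07)&(q[...,2]>.035)&(q[...,2]<.2)&(p.max(2).astype(int)-p.min(2)<40)
Q,ce,nn=plane(q[m],.003)
print("mould underside:",len(Q),"tilt",np.degrees(np.arccos(nn[2])),"normal",nn.round(3),"dist from panel (want .050)",(Q@np.array([0,.7071,.7071])).mean())
g=(abs((q-ce)@nn)<.005)&(abs(q[...,0])<.1)&(q[...,1]>-.2)&(q[...,1]<.1)&(p.max(2).astype(int)-p.min(2)<40)
s=q[g]@np.array([0,-.7071,.7071]); print("s range",np.percentile(s,[1,3,97,99]).round(4),"x",np.percentile(q[g][:,0],[1,99]).round(4))
o=(c[...,2]>.05)&(c[...,2]<.25)&(abs(q[...,0])<.09)&(abs(q[...,1])<.14); np.savez("t.npz",p=p,q=q)
cv2.imwrite("pics/t.png",cv2.convertScaleAbs(cv2.resize(p[160:280,300:420],None,fx=5,fy=5,interpolation=cv2.INTER_CUBIC),alpha=1.5))
st=r.read_state(); print(st["grasp_force"],st["wrist_force"].round(1))
E
sed -n '/^def plane/,/return/p' fit.py | cat <(echo "import numpy as np") - > fit_plane.py
python3 - <<'E'
import fit2
from h import *
rel(*[arc(135,.0177-.7071*l+.7071*g,.0177+.7071*l+.7071*g) for l,g in ((.03,.004),(.01,.003),(.0,.0),(-.003,0))])
E
```

```text
mould underside: 989 tilt 45.143796021505636 normal [0.001 0.709 0.705] dist from panel (want .050) 0.056233600393322286
s range [-0.0027 -0.0004  0.1819  0.1854] x [-0.0671  0.0509]
29.989488422870636 [-0.4 -0.1 -8.2]
now 8.95 [ 0.5803 -0.1613  0.1532] q [ 0.87  0.91 -0.65  1.33 -0.12  1.51 -0.92]
[-0.14, 0.35, -0.74] [0.0, -0.3, 0.1]
[-0.15, 0.45, 1.26] [0.0, -0.3, 0.1]
[-0.16, 0.75, 2.26] [0.0, -0.3, 0.1]
[-0.16, 0.75, 2.56] [0.0, -0.3, 0.1]
```

Emit:
step_arm --targets '[{"hand": 3,"slide": [-0.1,0.3,0.5],"rotation": [0,0,0]},{"hand": 3,"slide": [-0.1,0.4,1.0],"rotation": [0,0,0]},{"hand": 3,"slide": [-0.1,0.45,1.4],"rotation": [0,0,0]},{"hand": 3,"slide": [-0.1,0.5,1.8],"rotation": [0,0,0]},{"hand": 3,"slide": [-0.1,0.55,2.1],"rotation": [0,0,0]},{"hand": 3,"slide": [-0.1,0.6,2.3],"rotation": [0,0,0]},{"hand": 3,"slide": [-0.1,0.65,2.3],"rotation": [0,0,0]},{"hand": 3,"slide": [-0.1,0.65,2.3],"rotation": [0,0,0]}]'

```text
time: 9.95
ee_pos: [0.5761, -0.1497, 0.1333]
eef_rot: [-2.355, -0.006, 0.307]
wrist_force: [0.5, 0.7, 0.8]
grip_width: 0.54
grasp_force: 30.0
```

```bash
python3 - <<'E'
import fit2
from h import *
rel(*[arc(135,.0177-.7071*l+.7071*g,.0177+.7071*l+.7071*g) for l,g in ((.0,.0),(-.003,0))])
E
```

```text
mould underside: 931 tilt 45.45821550827357 normal [-0.004  0.713  0.701] dist from panel (want .050) 0.050831649984658916
s range [-0.0707 -0.0039  0.3272  0.3331] x [-0.0684  0.0507]
29.966095089912415 [0.6 0.1 0.3]
now 10.0 [ 0.576  -0.1497  0.1332] q [ 0.87  0.92 -0.65  1.37 -0.12  1.47 -0.91]
[-0.09, 0.21, -0.03] [-0.1, -0.3, 0.2]
[-0.1, 0.21, 0.27] [-0.1, -0.3, 0.2]
```

Weight is now on the trestle. Press gently home along the slope.

Emit:
step_arm --targets '[{"hand": 3,"slide": [0,0.05,0.15],"rotation": [0,0,0]},{"hand": 3,"slide": [0,0.1,0.3],"rotation": [0,0,0]},{"hand": 3,"slide": [0,0.1,0.45],"rotation": [0,0,0]},{"hand": 3,"slide": [0,0.1,0.45],"rotation": [0,0,0]}]'

```text
time: 10.5
ee_pos: [0.5778, -0.1487, 0.1322]
eef_rot: [-2.357, -0.011, 0.305]
wrist_force: [4.2, -5.1, 13.1]
grip_width: 0.542
grasp_force: 30.0
```

Emit:
step_arm --targets '[{"hand": 4.9,"slide": [0,0,-0.2],"rotation": [0,0,0]},{"hand": 5.3,"slide": [0,0,-0.2],"rotation": [0,0,0]},{"hand": 6,"slide": [0,0,-0.2],"rotation": [0,0,0]},{"hand": 7.5,"slide": [0,0,-0.2],"rotation": [0,0,0]},{"hand": 9.19,"slide": [0,0,-0.2],"rotation": [0,0,0]},{"hand": 9.19,"slide": [0,0,-0.2],"rotation": [0,0,0]},{"hand": 9.19,"slide": [0,0,-0.2],"rotation": [0,0,0]}]'

```text
time: 11.38
ee_pos: [0.5753, -0.1494, 0.1295]
eef_rot: [-2.356, -0.004, 0.307]
wrist_force: [0.3, 1.0, -0.4]
grip_width: 1.001
grasp_force: 0.0
```

```bash
python3 - <<'E'
import fit2
from h import *
rel()
E
```

```text
mould underside: 934 tilt 44.66038810064051 normal [-0.005  0.703  0.711] dist from panel (want .050) 0.05088890984735101
s range [-0.0671 -0.0017  0.3238  0.3298] x [-0.0674  0.0511]
0.0 [-0.1  0.1  0.4]
now 11.425 [ 0.5754 -0.1494  0.1295] q [ 0.87  0.93 -0.65  1.37 -0.11  1.46 -0.91]
```

View pics/t.png

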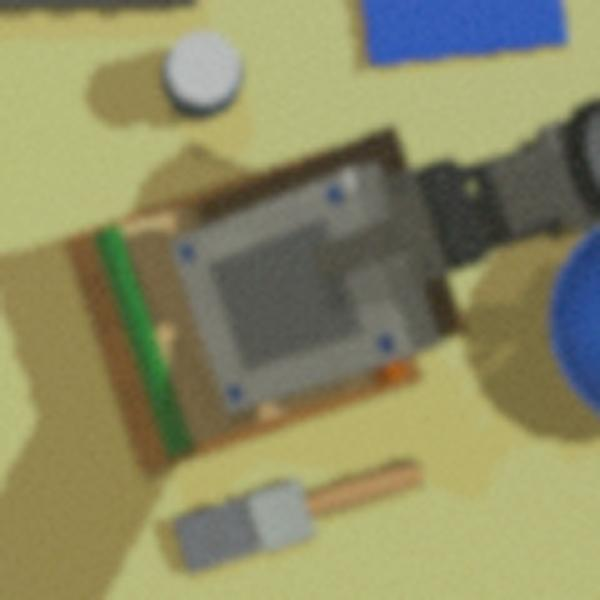

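The crop shows the mould flat on the board, damp side up, square to the trestle, with jar and brush in place. Retract along the slope, then up.

Emit:
step_arm --targets '[{"hand": 9.19,"slide": [0,0,-1.5],"rotation": [0,0,0]},{"hand": 9.19,"slide": [0,0,-4],"rotation": [0,0,0]},{"hand": 9.19,"slide": [0,0,-7],"rotation": [0,0,0]},{"hand": 9.19,"slide": [0,0,-11],"rotation": [0,0,0]},{"hand": 9.19,"slide": [0,0,-16],"rotation": [0,0,0]},{"hand": 9.19,"slide": [0,0,-20],"rotation": [0,0,0]},{"hand": 9.19,"slide": [0,0,-24],"rotation": [0,0,0]},{"hand": 9.19,"slide": [0,0,-24],"rotation": [0,0,0]}]'

```text
time: 12.42
ee_pos: [0.6284, -0.3521, 0.3623]
eef_rot: [-2.482, -0.192, 0.178]
wrist_force: [0.3, 0.2, 0.3]
grip_width: 0.998
grasp_force: 0.0
```

```bash
cat > end.py <<'E'
import fit2
from h import *
from fit_plane import plane
f=np.load("t.npz"); p,q=f["p"].astype(int),f["q"]
up=np.array([0,-.7071,.7071]); n=np.array([0,.7071,.7071])
S=q@up; N=q@n; ok=(abs(q[...,0])<.1)&(S>-.02)&(S<.25)
mm=ok&(abs(N-.0505)<.008); bb=ok&(abs(N-.014)<.008)&(S>.1); print("mould s",np.percentile(S[mm],[1,99]).round(3),"x",np.percentile(q[mm][:,0],[1,99]).round(3))
print("board s (end .17)",np.percentile(S[bb],[50,98]).round(3),bb.sum(), "x",np.percentile(q[ok&(S<.2)&(N<.025)&(N>.008)&(S>.1)][:,0],[2,98]).round(3))
# green panel visible: mould lower-corner gap
k=(abs(q[...,0])<.04)&(q[...,1]>0)&(q[...,1]<.08)&(q[...,2]<.09)&(N>.06)
print("green panel face offset (want 0)",np.median(S[k&(abs(S)<.02)]))
s=viewer.capture("scene")[0]; cv2.imwrite("pics/s5.png",cv2.convertScaleAbs(cv2.resize(s[110:240,240:400],None,fx=4,fy=4,interpolation=cv2.INTER_CUBIC),alpha=1.3))
E
python3 end.py
```

```text
mould underside: 980 tilt 45.01418164681581 normal [0.001 0.707 0.707] dist from panel (want .050) 0.050774009868101384
s range [-0.0711 -0.0031  0.1593  0.1613] x [-0.067   0.0508]
0.0 [-0.5 -1.   0.1]
mould s [-0.002  0.161] x [-0.068  0.055]
board s (end .17) [0.162 0.173] 323 x [-0.062  0.07 ]
green panel face offset (want 0) -0.000510218585811876
```

View pics/s5.png

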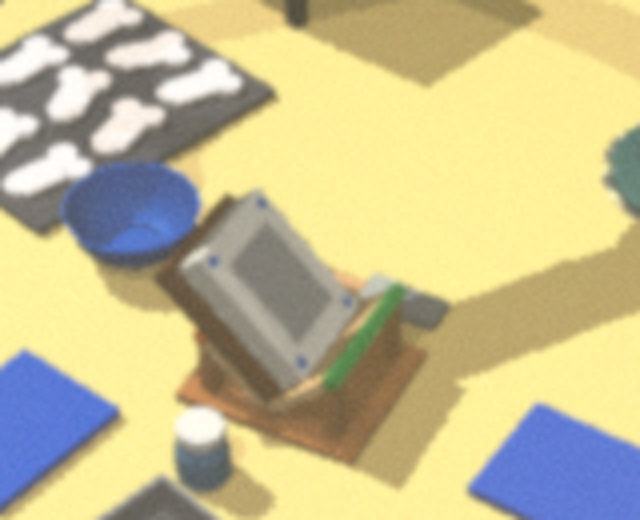

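The picture shows both pieces flat on the orange side: mould home (s 0 to 0.160), board end at about 0.172 (nominal 0.170), tilt 45.0°, bystanders where they were, and the robot clear. Handing in.

```bash
python3 -c "
from workcell import order
print(order.finish_job())"
```

```text
the job is handed in; nothing more can be done
None
```

The job is handed in: I turned the mould and board over together, and they now lie flat on the orange-edged side with the board underneath and the damp side up. My last measurements put them at 45.0° and square, with the mould's lower end home and the board's upper end within about 2–3 mm of its home position; the jar, brush and blue bowl look unmoved in the last picture, and the arm is clear. No verdict came back.

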